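# Three ball knobs from the dispenser

### The arm

A 7-joint arm with a two-finger parallel gripper is mounted at the origin on a cart in front of the work surface, level with it; the furniture and walls round the work are solid. World frame = base frame: x ahead of the robot, y to its left, z up, the work surface at z = 0. Lengths are in m, angles in rad, forces in N, time in s.
With the tool pointing down it reaches from about 0.425 to 0.925 m from the base axis. Payload 6.8 kg.
Tool frame: the origin (TCP) lies at the very end of the fingers, on their centre line; the grasp point (between the pads) lies 19 mm behind it; z points along the fingers, y is the line along which they close (so a half turn about z gives the same grasp; the last joint's range is limited). The gripper opens to 85 mm and grips with 20 to 120 N. Pads are 22 mm wide; open, the fingers measure 114 mm over their backs; the gripper's body (76 mm by 85 mm) begins 54 mm behind the grasp point. The pads swing forward as they close: fully open they stand 13 mm farther back than shut.
Start: joints at [1.036, 0.477, 0.022, 1.555, -0.011, 1.109, -0.083], TCP at [0.279, -0.614, 0.231] pointing down, gripper open.
Joint ranges: [-2.96, 2.96], [-0.34, 2.1], [-1.41, 1.46], [0.24, 2.44], [-1.37, 4.51], [0.17, 1.92], [-2.96, 2.96]. Speed limits (rad/s): [2.39, 2.39, 3.14, 3.14, 3.14, 3.14, 3.14].

### API

Orientations are given as a unit quaternion [w, x, y, z].
In Python, from station import bot gives the robot as it stands.
- The arm moves only by the tool apply_moves, never from a script. Its argument "deltas" is a list of rows, each a list of 3 entries, a list of its own where there are three numbers: the closure, from 0 (fully open) to 1 (shut), then the shift along the tool's x, y, z in units of 0.2 m (1.0 is 0.2 m), then the turn about the tool's z in units of 2 pi rad (1.0 is 2 pi rad). A call has 1 to 12 rows; each row is the pose to reach, as a shift and turn from the pose commanded when the call began, along the tool's axes at that moment, turning the shorter way round; what a row does not reach only later rows make up. A row lasts 1/10 s, in which the tool goes at most 50 mm and 8.59 degrees, less where a joint would pass 70% of its speed; a pose out of reach is approached as far as the arm can. A call with a number of a shift or a turn outside -1 to 1 is refused whole. A call with a gripper value outside its range is refused whole. The fingers move at their own pace and stop on an object; "squeeze" is the grip in N (left out, the last holds). Time passes only in rows, so rows that repeat a pose let the fingers close. It gives the time, the measured TCP pose, the force, the opening and the grip force at its end, in the units of the state.
- bot.get_obs(): the state, without advancing time (a new reading comes with each control period).
- bot.read_camera(name): name is "side" or "top"; returns a dict with "color" (384x512x3 uint8, red, green, blue), "intrinsics" (3x3 intrinsics, pixels), "k1" (the pictures are not rectified: a ray, as slopes to the right and down, at radius r is drawn at 1 + k1 r^2 times it, then the intrinsics apply), "pose" (4x4, takes a point from camera to world coordinates). Camera axes: x right, y down, z forward; pixel columns grow to the right and rows downward; lengths in m; the calibration is good to about 2 mm. A picture is of the moment at which its call begins. There is no depth.
- bot.hand_in(): hands the job in; it is judged then, once.
Trained networks look in a picture, given as the dict that the camera call returned (one of the last four; its "shot" number tells which), for a name from the list of things; names that differ only in an ending like _2 or _b are one class to them, and where a whole thing is asked for, a point or a joint stands for the part that bears it (a point fixed in the world has none). Each returns a list of dicts, best first, with "confidence" (0 to 1); they miss things now and then, are a little off and sometimes report something else, mostly with a low value. They report only what shows in the picture. A call takes as long as a camera call.
- bot.look_for(picture, target): "point" ([x, y, z] in m, in world coordinates, good to about 4 mm: the middle of the surface that is visible of it).
The state is a dict: "t": time; "q": joint angles; "joint_vel": joint speeds; "joint_torque": joint torques, N m; "eef_pos": TCP position; "tool_rot": TCP orientation; "contact_force": force on the tool from outside, world axes, zero at the start; "torque": the same for the moment, N m; "gripper_width": opening from 0.0 (shut) to 1.0 (fully open); "grasp_force": force on a finger pad.
Only numpy, scipy, OpenCV 4.12 (cv2) and the standard library are available. Lean on these libraries where they do the work, as an engineer would, in place of code of your own. Each camera call takes 0.05 s, during which the arm holds its last target. There are 200 camera calls.

### The job

Stand the steel bowl on the table centred under the spout of the ball dispenser, then turn the dispenser's paddle knob clockwise (seen from above) by exactly three clicks, so that three wooden balls drop into the bowl. Leave the bowl with its balls standing there and the knob resting in its click, and do not disturb the mug, the offcut or the battery pack.

Things in the scene. Friction and masses are not known exactly. Their poses are not given: they have to be found in the camera images.
- dispenser: home-made ball dispenser, fixed to the table: plywood stand 130 wide, square plywood floor plate 150x150 with a clear drum and clear lid, lid top 186 above the table. Origin on the table under the paddle's upright axis; its -x axis points to the spout (roughly towards the robot). The stand reaches at most 31 from the axis on the spout's side.
- spout (a point): centre of the open lower end of the grey sheet-metal spout, 125 to the dispenser's -x from the paddle axis; opening about 40x41, so a ball falls within about 6 of this point, outside 44 (along x) x 45 (across). Its lower edge is 75 above the table; the chute over it reaches up to 115 at the front and 139 where it meets the floor plate, which begins 75 from the axis.
- paddle (a joint): turn of the paddle knob on its upright axis, rad: 0 at the start, grows as the knob is turned clockwise seen from above. Sprung detents (about 0.15 to 0.2 N m to get out of a notch) hold it at every 1.047 rad (60 degrees, one click); left within about 0.3 rad of a notch it springs into it. Stops at about -0.2 and 5.43. Each further click lets one ball fall through the chute and out of the spout.
- paddle_grip (a point): middle of the dark wooden paddle knob on top of the dispenser: an upright flat bar 74 long, 14 thick, 40 high, from 202 to 242 above the table; this point is on the turning axis, 224 above the table. The bar lies along this point's x axis, which turns with the knob; at the start it lies along the line from the axis to the spout. Free all round; below it is a star wheel of radius 34 and then the lid.
- bowl_center (a point): loose round steel bowl, rim 112 across (80 across the bottom), 42 high, wall 3, floor 4 thick with a low dome in the middle (15 high), 0.25 kg; this point is on its axis, 21 above its underside. The bowl's grip is on its -x side.
- bowl_grip (a point): upright dark wooden grip plate of the bowl, standing clear at its side: 34 long (along the bowl's x), 14 thick (along its y), from 24 to 92 above the bowl's underside. This point is at the plate's centre, 66 above the underside and 80 to the bowl's -x from its axis.
- toggle_clamp: small steel toggle clamp with a red handle, fixed near the table's front left corner: keep clear of it. Origin under its base, 45x50; its arm reaches 95 to its own +x, up to 40 high; its handle leans 95 to its -x, up to 95 high.
- mug: striped mug, bystander, 86 across and 90 high with a handle; origin under its centre.
- offcut_maple: maple offcut, bystander, 50x110x32; origin under its centre.
- battery_pack: black battery pack, bystander, 72x110x52; origin under its centre.
- ball1_center (a point): centre of a wooden ball 30 across (12 g), loose in the closed drum, 161 above the table at the start; it is the first to fall as the knob is turned clockwise.
- ball2_center (a point): centre of a wooden ball 30 across (12 g), loose in the closed drum, 161 above the table at the start; it is the second to fall as the knob is turned clockwise.
- ball3_center (a point): centre of a wooden ball 30 across (12 g), loose in the closed drum, 161 above the table at the start; it is the third to fall as the knob is turned clockwise.
- ball4_center (a point): centre of a wooden ball 30 across (12 g), loose in the closed drum, 161 above the table at the start; it is the fourth to fall as the knob is turned clockwise.
- ball5_center (a point): centre of a wooden ball 30 across (12 g), loose in the closed drum, 161 above the table at the start; it is the fifth to fall as the knob is turned clockwise.

How it is judged:
On the way, in this order (a step that is already met when the one before it is completed fails the run):
1. the bowl stands upright on the table under the spout, within 30 mm of its centre, before the knob is turned (horizontal distance between bowl_center and spout below 0.03 m and height (world z) of bowl_center below 0.025 m and angle between bowl_center's own z axis and vertical below 0.1 rad and value of joint paddle below 0.3 rad), for 0.2 s.
2. the knob has been turned on to its third click (value of joint paddle above 2.94159 rad), for 0.1 s.
At the end, for the whole second after the job is handed in: The bowl stands upright on the table with its axis within 30 mm of the spout's centre, the first three balls lie in it, the other two are still in the drum, and the knob rests within 0.2 rad of its third click (horizontal distance between bowl_center and spout below 0.03 m and height (world z) of bowl_center below 0.025 m and angle between bowl_center's own z axis and vertical below 0.1 rad and value of joint paddle between 2.94159 and 3.34159 rad and velocity of joint paddle below 0.1 rad/s and horizontal distance between each of ball1_center, ball2_center, ball3_center and bowl_center below 0.045 m and z of ball1_center in the frame of bowl_center between -0.02 and 0.04 m and z of ball2_center in the frame of bowl_center between -0.02 and 0.04 m and z of ball3_center in the frame of bowl_center between -0.02 and 0.04 m and height (world z) of each of ball4_center, ball5_center above 0.15 m); the robot touches nothing.
It fails at once if the knob is turned on towards a fourth click (value of joint paddle above 3.69159 rad).
It fails at once if a bystander (mug, offcut or battery pack) is moved more than 30 mm (distance of any of mug, offcut_maple, battery_pack from where it was at the start of the episode above 0.03 m).
It also fails if it takes over 72 s, if anything falls off the work surface, if the arm or the gripper's body presses on something with over 40 N, if the wrist force passes 120 N, or if a joint passes its speed limit or range.

## Working session

There is one attempt and no reset: what is moved stays moved. The work goes in short steps, Python scripts to look and compute and a tool call to move; the robot and the scene stay as the last step left them, time stands still between calls to the robot, and variables do not carry over. Pictures are saved under pics/ and viewed, at most 10 in all, crops included, and the job is handed in when it is done.

Besides the shell and the picture viewer there is one more tool, called after ">>>" as name(argument=value, ...), one argument or row to a line, values as JSON. apply_moves: Moves the arm, as the interface text tells. Its arguments: {"type":"object","properties":{"deltas":{"type":"array","items":{"type":"array"}},"squeeze":{"type":"number"}},"required":["deltas"]}

```bash
mkdir -p pics; python3 - <<'E'
from station import bot
import cv2,numpy as np
o=bot.get_obs(); print({k:np.round(v,3).tolist() for k,v in o.items()})
for c in("top","side"):
    p=bot.read_camera(c); cv2.imwrite(f"pics/{c}0.png",p["color"][:,:,::-1])
    print(c,p["intrinsics"].tolist(),p["k1"],p["pose"].round(4).tolist())
    for n in["dispenser","spout","paddle_grip","bowl_center","bowl_grip","toggle_clamp","mug","offcut_maple","battery_pack"]:
        try:
            r=bot.look_for(p,n); print(n,[(np.round(d["point"],3).tolist(),round(d["confidence"],2)) for d in r[:2]])
        except Exception as e: print(n,e)
E
```

```text
{'t': 0.0, 'q': [1.036, 0.478, 0.022, 1.556, -0.012, 1.109, -0.083], 'joint_vel': [0.0, -0.001, 0.002, -0.001, 0.0, 0.002, 0.0], 'joint_torque': [-0.0, -59.646, 1.607, -28.12, 0.012, 0.009, 0.0], 'eef_pos': [0.279, -0.614, 0.23], 'tool_rot': [-0.001, 0.977, 0.212, -0.0], 'contact_force': [-0.622, -0.395, 0.096], 'torque': [0.008, 0.016, -0.009], 'grasp_force': 0.0, 'gripper_width': 0.996}
top [[403.1140975535995, 0.0, 253.31873810165249], [0.0, 403.1140975535995, 190.22332610749208], [0.0, 0.0, 1.0]] -0.09077737555777492 [[-0.0311, -0.9767, 0.2125, 0.4052], [-0.9995, 0.0297, -0.0098, -0.0164], [0.0033, -0.2127, -0.9771, 1.0121], [0.0, 0.0, 0.0, 1.0]]
dispenser [([0.652, 0.005, 0.185], 0.87)]
spout [([0.648, 0.008, 0.181], 0.83), ([0.484, -0.164, 0.01], 0.42)]
paddle_grip [([0.668, 0.012, 0.202], 0.72), ([0.666, -0.235, 0.03], 0.69)]
bowl_center [([0.486, -0.157, 0.011], 0.74)]
bowl_grip [([0.486, -0.154, 0.008], 0.28)]
toggle_clamp []
mug [([0.564, 0.167, 0.029], 0.97)]
offcut_maple [([0.734, 0.164, 0.052], 0.29)]
battery_pack [([0.734, 0.161, 0.053], 0.87)]
side [[386.39738737443855, 0.0, 252.66974456123785], [0.0, 386.39738737443855, 199.65095050406396], [0.0, 0.0, 1.0]] 0.01032857405937712 [[0.9918, -0.0599, 0.1127, 0.464], [-0.1257, -0.6138, 0.7794, -0.7965], [0.0225, -0.7871, -0.6164, 0.7411], [0.0, 0.0, 0.0, 1.0]]
dispenser [([0.664, -0.025, 0.145], 0.88)]
spout [([0.664, -0.025, 0.148], 0.65)]
paddle_grip [([0.676, 0.005, 0.221], 0.9)]
bowl_center [([0.473, -0.146, 0.022], 0.78)]
bowl_grip [([0.475, -0.149, 0.026], 0.92)]
toggle_clamp []
mug [([0.553, 0.153, 0.074], 0.86), ([0.673, 0.003, 0.217], 0.46)]
offcut_maple [([0.659, -0.199, 0.031], 0.53)]
battery_pack []
```

View pics/top0.png

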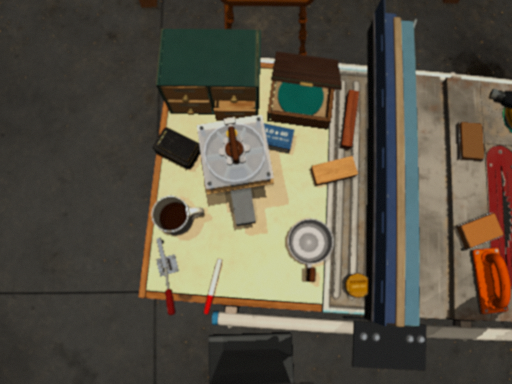

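View pics/side0.png

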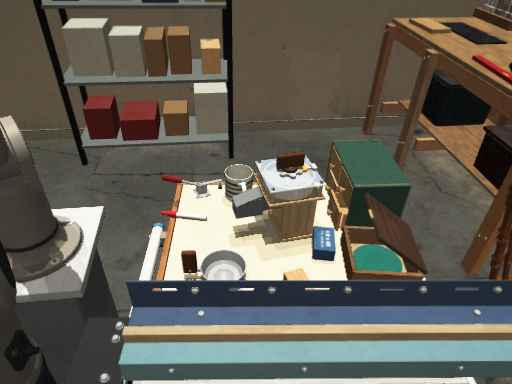

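The top view shows the bowl at (309,241) with its grip at (308,273), the chute at (242,207) and the knob at (234,145). A tall fence runs at columns 370-415, between the hand and the work. I'll enlarge the key areas next.

```bash
cat > h.py <<'E'
import numpy as np,cv2
from station import bot
CAM={"top":dict(K=np.array([[403.114,0,253.319],[0,403.114,190.223],[0,0,1]]),k1=-0.0907774,P=np.array([[-0.0311,-0.9767,0.2125,0.4052],[-0.9995,0.0297,-0.0098,-0.0164],[0.0033,-0.2127,-0.9771,1.0121],[0,0,0,1]])),
"side":dict(K=np.array([[386.397,0,252.670],[0,386.397,199.651],[0,0,1]]),k1=0.0103286,P=np.array([[0.9918,-0.0599,0.1127,0.464],[-0.1257,-0.6138,0.7794,-0.7965],[0.0225,-0.7871,-0.6164,0.7411],[0,0,0,1]]))}
def ray(c,uv):
    C=CAM[c]; s=cv2.undistortPoints(np.array([[uv]],float),C["K"],np.array([C["k1"],0,0,0]))[0,0]
    d=C["P"][:3,:3]@[s[0],s[1],1]; return C["P"][:3,3],d/np.linalg.norm(d)
def atz(c,uv,z):
    o,d=ray(c,uv); return o+d*(z-o[2])/d[2]
def tri(a,b):
    (o,d),(p,e)=ray("top",a),ray("side",b)
    s=np.linalg.lstsq(np.c_[d,-e],p-o,rcond=None)[0]; x,y=o+s[0]*d,p+s[1]*e
    return ((x+y)/2).round(3),round(float(np.linalg.norm(x-y)),3)
def proj(c,X):
    C=CAM[c]; v=C["P"][:3,:3].T@(np.array(X)-C["P"][:3,3]); return cv2.projectPoints(v.reshape(1,1,3),np.zeros(3),np.zeros(3),C["K"],np.array([C["k1"],0,0,0]))[0].ravel()
E
python3 - <<'E'
from h import *
print("fence navy end", tri((373,325),(130,282)), "wood",tri((396,322),(123,333)),"teal",tri((412,322),(120,372)))
a=cv2.imread("pics/top0.png"); s=cv2.imread("pics/side0.png")
R=lambda i,x,y,w,h:cv2.resize(i[y:y+h,x:x+w],None,fx=4,fy=4,interpolation=cv2.INTER_CUBIC)
cv2.imwrite("pics/ta.png",R(a,190,105,150,185)[:600] if 0 else cv2.resize(a[105:295,150:345],None,fx=3.1,fy=3.1,interpolation=cv2.INTER_CUBIC))
cv2.imwrite("pics/sa.png",R(s,170,145,165,145))
E
```

```text
fence navy end (array([ 0.298, -0.269,  0.135]), 0.003) wood (array([ 0.289, -0.341,  0.074]), 0.008) teal (array([ 0.282, -0.395,  0.03 ]), 0.006)
```

View pics/ta.png

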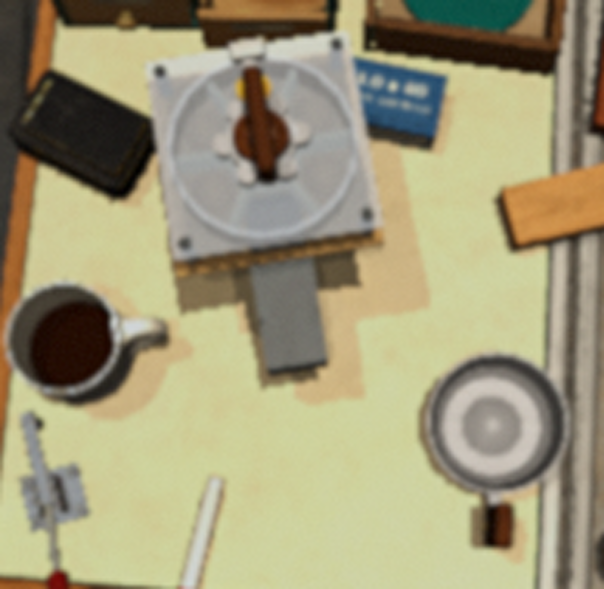

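View pics/sa.png

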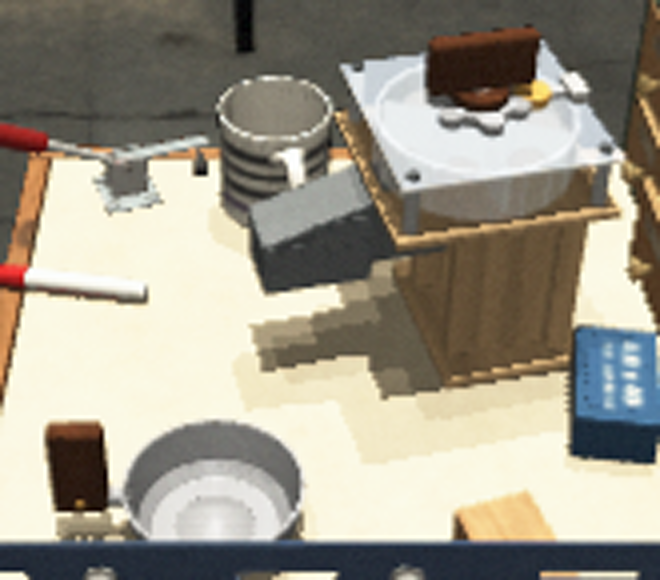

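```bash
python3 - <<'E'
from h import *
T=lambda u,v:(150+u/3.1-.34,105+v/3.1-.34)
S=lambda u,v:(170+u/4-.375,145+v/4-.375)
p=[atz("top",T(*q),.186) for q in[(160,72),(336,44),(367,214),(184,243)]]
c=np.mean(p,0); d=(p[3]+p[2]-p[0]-p[1]); d/=np.linalg.norm(d); 
r=(p[2]+p[1]-p[0]-p[3]); r/=np.linalg.norm(r)
print("axis",c.round(3),"spoutdir",np.arctan2(d[1],d[0]),np.arctan2(r[1],r[0])-np.pi/2+np.pi*0,"spout",(c+.125*d).round(3))
a,b=atz("top",T(252,70),.242),atz("top",T(265,172),.242); print("knob",a.round(3),b.round(3),((a+b)/2).round(3),np.arctan2(*(b-a)[1::-1]))
a,b=atz("top",T(268,372),.115),atz("top",T(327,363),.115);print("chute front",a.round(3),b.round(3),((a+b)/2).round(3))
print("bowl rim top",atz("top",T(497,424),.042).round(3),"dome",atz("top",T(493,425),.015).round(3),"dome side",atz("side",S(214,520),.015).round(3))
print("grip top view",[atz("top",T(*q),.092).round(3) for q in[(490,503),(513,503),(490,545),(513,545)]])
print("grip side view, top edge",[atz("side",S(*q),.092).round(3) for q in[(48,426),(103,424)]],"low",[atz("side",S(*q),.024).round(3) for q in[(55,511),(107,509)]])
print("mug",atz("top",T(65,340),.09).round(3))
E
```

```text
axis [0.674 0.014 0.186] spoutdir -3.0091780781648323 -3.007425516056463 spout [ 0.55  -0.003  0.186]
knob [0.705 0.017 0.242] [0.635 0.01  0.242] [0.67  0.014 0.242] -3.0406157897338972
chute front [0.523 0.016 0.115] [ 0.528 -0.027  0.115] [ 0.525 -0.006  0.115]
bowl rim top [ 0.486 -0.158  0.042] dome [ 0.488 -0.159  0.015] dome side [ 0.488 -0.165  0.015]
grip top view [array([ 0.425, -0.143,  0.092]), array([ 0.424, -0.16 ,  0.092]), array([ 0.395, -0.141,  0.092]), array([ 0.394, -0.158,  0.092])]
grip side view, top edge [array([ 0.395, -0.151,  0.092]), array([ 0.426, -0.153,  0.092])] low [array([ 0.393, -0.156,  0.024]), array([ 0.424, -0.158,  0.024])]
mug [0.554 0.168 0.09 ]
```

```bash
cat >> h.py <<'E'
from scipy.spatial.transform import Rotation as Ro
def go(*targets):
    o=bot.get_obs(); w,x,y,z=o["tool_rot"]; R=Ro.from_quat([x,y,z,w]).as_matrix()
    yaw=np.arctan2(R[1,0],R[0,0]); print("t",round(o["t"],2),"tcp",np.round(o["eef_pos"],4),"yaw",round(yaw,3),"q",np.round(o["q"],2),"F",np.round(o["contact_force"],1),"w",round(o["gripper_width"],3),"zaxis",R[:,2].round(3))
    for p,ya in targets:
        d=(yaw-ya+np.pi)%(2*np.pi)-np.pi
        print(" ",p,"->",(R.T@(np.array(p)-o["eef_pos"])/.2).round(3).tolist(),"turn",round(d/2/np.pi,4))
E
python3 -c "
from h import *
go(([.36,-.38,.23],.17),([.409,-.152,.18],-.09))"
```

```text
t 1.0 tcp [ 0.2795 -0.6144  0.2313] yaw 0.427 q [ 1.04  0.48  0.02  1.56 -0.01  1.11 -0.08] F [-0.1 -0.6  0.1] w 1.004 zaxis [ 0.  0. -1.]
  [0.36, -0.38, 0.23] -> [0.852, -0.9, 0.007] turn 0.0409
  [0.409, -0.152, 0.18] -> [1.547, -1.837, 0.257] turn 0.0823
```

>>> apply_moves(
  deltas=[
    [0,[0.85,-0.9,0],0.041],
    [0,[0.85,-0.9,0],0.041],
    [0,[0.85,-0.9,0],0.041],
    [0,[0.85,-0.9,0],0.041],
    [0,[0.85,-0.9,0],0.041],
    [0,[0.85,-0.9,0],0.041],
    [0,[0.85,-0.9,0],0.041],
  ],
  squeeze=50,
)

```text
t: 1.7
eef_pos: [0.3603, -0.3795, 0.2318]
tool_rot: [0.0, 0.996, 0.086, 0.0]
contact_force: [-1.3, -0.0, -0.1]
gripper_width: 0.995
grasp_force: 0.0
```

```bash
python3 -c "
from h import *
go(([.409,-.152,.18],-.09))"
```

```text
t 1.7 tcp [ 0.3603 -0.3795  0.2318] yaw 0.172 q [ 0.71  0.23 -0.02  1.92  0.    1.   -0.71] F [-1.3 -0.  -0.1] w 0.995 zaxis [ 0.001 -0.001 -1.   ]
  [0.409, -0.152, 0.18] -> [0.434, -1.079, 0.258] turn 0.0417
```

>>> apply_moves(
  deltas=[
    [0,[0.41,-1.0,0.2],0.041],
    [0,[0.41,-1.0,0.2],0.041],
    [0,[0.41,-1.0,0.2],0.041],
    [0,[0.41,-1.0,0.2],0.041],
    [0,[0.41,-1.0,0.2],0.041],
    [0,[0.41,-1.0,0.2],0.041],
    [0,[0.41,-1.0,0.2],0.041],
  ],
)

```text
t: 2.4
eef_pos: [0.407, -0.1707, 0.1914]
tool_rot: [0.0, 0.999, -0.045, 0.0]
contact_force: [-1.0, -0.1, -0.7]
gripper_width: 1.0
grasp_force: 0.0
```

```bash
python3 - <<'E'
from h import *
go(([.409,-.152,.12],-.09),([.409,-.152,.053],-.09))
ims=[]
for c,w in(("top",(240,195,130,125)),("side",(120,180,130,125))):
    p=bot.read_camera(c); x,y,a,b=w
    ims.append(cv2.resize(p["color"][y:y+b,x:x+a,::-1],None,fx=3,fy=3,interpolation=cv2.INTER_CUBIC))
cv2.imwrite("pics/ap.png",np.hstack(ims))
E
```

```text
t 2.4 tcp [ 0.407  -0.1707  0.1914] yaw -0.09 q [ 0.39  0.15 -0.14  2.12  0.03  0.87 -1.43] F [-1.  -0.1 -0.7] w 1.0 zaxis [ 0.    -0.001 -1.   ]
  [0.409, -0.152, 0.12] -> [0.002, -0.094, 0.357] turn 0.0001
  [0.409, -0.152, 0.053] -> [0.002, -0.094, 0.692] turn 0.0001
```

View pics/ap.png

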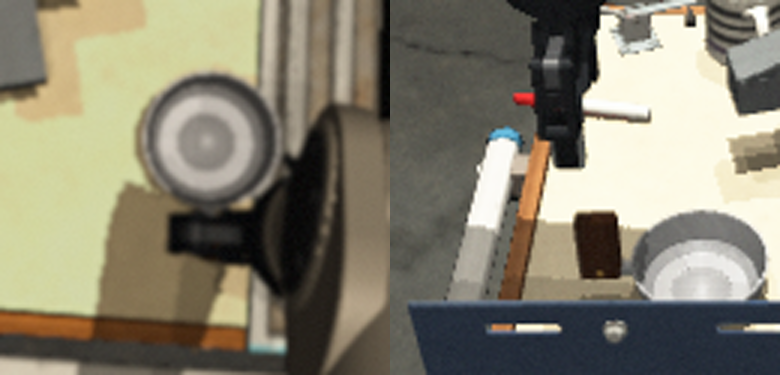

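The fingers stand above the grip plate (top crop (205,235)), straddling it, and the plate is upright in the side crop at (597,243). Next I descend and grip it.

>>> apply_moves(
  deltas=[
    [0,[0,-0.094,0.1],0],
    [0,[0,-0.094,0.25],0],
    [0,[0,-0.094,0.4],0],
    [0,[0,-0.094,0.55],0],
    [0,[0,-0.094,0.69],0],
    [0,[0,-0.094,0.69],0],
    [0.9,[0,-0.094,0.69],0],
    [0.9,[0,-0.094,0.69],0],
    [0.9,[0,-0.094,0.69],0],
    [0.9,[0,-0.094,0.69],0],
    [0.9,[0,-0.094,0.69],0],
    [0.9,[0,-0.094,0.69],0],
  ],
  squeeze=60,
)

```text
t: 3.7
eef_pos: [0.409, -0.1508, 0.0541]
tool_rot: [0.0, 0.999, -0.044, 0.001]
contact_force: [-1.5, -0.3, 7.6]
gripper_width: 0.157
grasp_force: 59.1
```

>>> apply_moves(
  deltas=[
    [0.9,[0,0,-0.05],0],
    [0.9,[0,0,-0.09],0],
    [0.9,[0.02,-0.08,-0.09],0],
    [0.9,[0.05,-0.2,-0.09],0],
    [0.9,[0.1,-0.35,-0.09],0],
    [0.9,[0.15,-0.5,-0.09],0],
    [0.9,[0.2,-0.65,-0.09],0],
    [0.9,[0.23,-0.76,-0.09],0],
    [0.9,[0.24,-0.81,-0.09],0],
    [0.9,[0.24,-0.81,-0.09],0],
    [0.9,[0.24,-0.81,-0.09],0],
  ],
)

```text
t: 4.8
eef_pos: [0.4698, 0.0053, 0.0712]
tool_rot: [0.0, 0.999, -0.045, -0.001]
contact_force: [-0.7, -0.9, -3.8]
gripper_width: 0.157
grasp_force: 58.5
```

```bash
python3 - <<'E'
from h import *
go()
ims=[]
for c,w in(("top",(190,160,110,125)),("side",(180,170,130,125))):
    p=bot.read_camera(c); x,y,a,b=w
    ims.append(cv2.resize(p["color"][y:y+b,x:x+a,::-1],None,fx=3.3,fy=3.3,interpolation=cv2.INTER_CUBIC))
    print([(np.round(d["point"],3).tolist(),round(d["confidence"],2)) for d in bot.look_for(p,"bowl_center")[:2]])
cv2.imwrite("pics/under.png",np.hstack(ims))
E
```

```text
t 4.8 tcp [0.4698 0.0053 0.0712] yaw -0.089 q [ 0.    0.39 -0.18  2.16  0.12  0.61 -1.92] F [-0.7 -0.9 -3.8] w 0.157 zaxis [-0.001 -0.001 -1.   ]
[([0.575, -0.033, 0.05], 0.62)]
[([0.528, -0.002, 0.041], 0.75), ([0.66, -0.026, 0.146], 0.54)]
```

View pics/under.png

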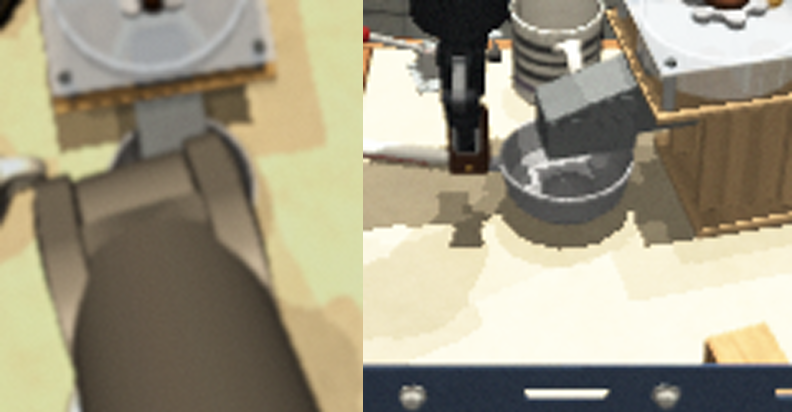

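The bowl hangs below the chute; in the side crop its rim runs from (500,165) to (634,160). I'll check that against the spout.

```bash
python3 - <<'E'
from h import *
print(atz("side",(180+(567-363)/3.3,220),.059), atz("side",(180+(562-363)/3.3,170+222/3.3),.036))
for X in [(.549,-.003,.059),(.549+.056,-.003,.059),(.549-.056,-.003,.059),(.549,-.059,.059),(.549,-.003,.075)]:
    u=proj("side",X); print(X,((u-[180,170])*3.3+[363,0]).round())
E
```

```text
[ 0.54862238 -0.01897099  0.059     ] [ 0.54035781 -0.0609923   0.036     ]
(0.549, -0.003, 0.059) [565. 152.]
(0.6050000000000001, -0.003, 0.059) [633. 148.]
(0.49300000000000005, -0.003, 0.059) [497. 157.]
(0.549, -0.059, 0.059) [573. 198.]
(0.549, -0.003, 0.075) [565. 137.]
```

>>> apply_moves(
  deltas=[
    [0.9,[0,0,0.04],0],
    [0.9,[0,0,0.075],0],
    [0.9,[0,0,0.088],0],
    [0.9,[0,0,0.088],0],
    [0.6,[0,0,0.085],0],
    [0.0,[0,0,0.085],0],
    [0.0,[0,0,0.085],0],
    [0.0,[0,0,0.085],0],
    [0.0,[0,0,0.0],0],
    [0.0,[0,0,-0.2],0],
    [0.0,[0,0,-0.45],0],
    [0.0,[0,0,-0.7],0],
  ],
)

```text
t: 6.2
eef_pos: [0.47, 0.0066, 0.2127]
tool_rot: [-0.0, 0.999, -0.044, -0.001]
contact_force: [0.4, -0.4, -0.1]
gripper_width: 1.001
grasp_force: 0.0
```

>>> apply_moves(
  deltas=[
    [0,[-0.02,0,-0.2],0],
    [0,[-0.05,0,-0.45],0],
    [0,[-0.05,0,-0.55],0],
    [0,[-0.05,0,-0.55],0],
  ],
)

```text
t: 6.6
eef_pos: [0.4624, 0.0077, 0.3249]
tool_rot: [-0.0, 0.999, -0.044, 0.004]
contact_force: [1.5, -0.0, -0.5]
gripper_width: 0.997
grasp_force: 0.0
```

```bash
python3 - <<'E'
from h import *
go(([.673,.014,.30],np.pi+.133),([.673,.014,.205],np.pi+.133))
ims=[]
for c,w in(("top",(180,100,120,180)),("side",(190,130,150,180))):
    p=bot.read_camera(c); x,y,a,b=w
    ims.append(cv2.resize(p["color"][y:y+b,x:x+a,::-1],None,fx=2.9,fy=2.9,interpolation=cv2.INTER_CUBIC))
cv2.imwrite("pics/set.png",np.hstack(ims))
E
```

```text
t 6.6 tcp [0.4624 0.0077 0.3249] yaw -0.088 q [ 0.05  0.04 -0.2   1.91  0.01  1.18 -1.82] F [ 1.5 -0.  -0.5] w 0.997 zaxis [ 0.007  0.    -1.   ]
  [0.673, 0.014, 0.3] -> [1.045, -0.124, 0.132] turn 0.4647
  [0.673, 0.014, 0.205] -> [1.042, -0.124, 0.607] turn 0.4647
```

View pics/set.png

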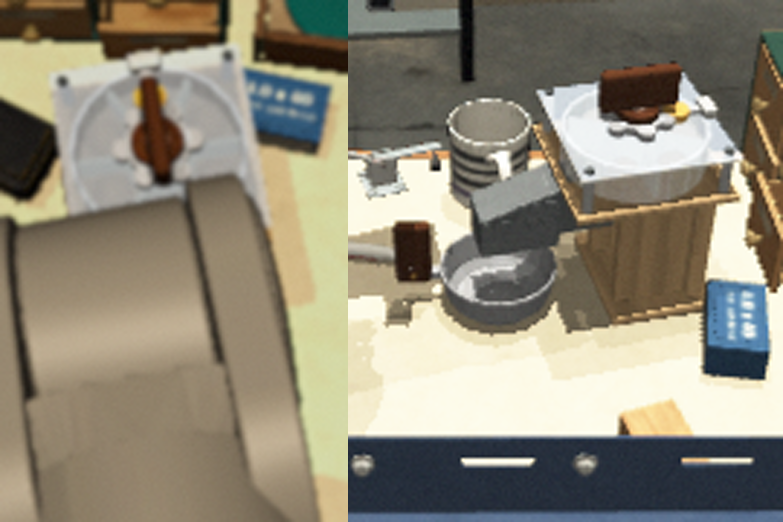

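The bowl stands on the table under the spout: its rim spans side crop (441–556, 270), and its grip is upright at (413,250). The knob is unmoved. Next I move over it, turning counter-clockwise to wind the wrist up.

>>> apply_moves(
  deltas=[
    [0,[0.1,-0.02,0],-0.27],
    [0,[0.3,-0.04,0],-0.27],
    [0,[0.5,-0.06,0],-0.27],
    [0,[0.7,-0.08,0],-0.27],
    [0,[0.9,-0.1,0],-0.27],
    [0,[1.0,-0.12,0],-0.27],
    [0,[1.0,-0.12,0],-0.27],
    [0,[1.0,-0.12,0],-0.27],
    [0,[1.0,-0.12,0],-0.27],
    [0,[1.0,-0.12,0],-0.27],
    [0,[1.0,-0.12,0],-0.27],
    [0,[1.0,-0.12,0],-0.27],
  ],
)

```text
t: 7.9
eef_pos: [0.6611, 0.0136, 0.3184]
tool_rot: [-0.002, 0.692, 0.722, -0.001]
contact_force: [0.6, 0.4, 0.5]
gripper_width: 1.004
grasp_force: 0.0
```

>>> apply_moves(
  deltas=[
    [0,[0,0,0],-0.262],
    [0,[0,0,0],-0.262],
    [0,[0,0,0],-0.262],
    [0,[0,0,0],-0.262],
    [0,[0,0,0],-0.262],
    [0,[0,0,0],-0.262],
    [0,[0,0,0],-0.262],
    [0,[0,0,0],-0.262],
    [0,[0,0,0],-0.262],
    [0,[0,0,0],-0.262],
    [0,[0,0,0],-0.262],
    [0,[0,0,0],-0.262],
  ],
)

```text
t: 9.1
eef_pos: [0.6613, 0.0135, 0.3187]
tool_rot: [-0.002, -0.057, 0.998, 0.0]
contact_force: [-0.1, -0.3, -0.2]
gripper_width: 1.001
grasp_force: 0.0
```

```bash
python3 - <<'E'
from h import *
go(([.672,.013,.27],np.pi+.125),([.672,.013,.207],np.pi+.125))
p=bot.read_camera("side")
print([(np.round(d["point"],3).tolist(),round(d["confidence"],2)) for d in bot.look_for(p,"paddle_grip")[:2]])
cv2.imwrite("pics/knob.png",cv2.resize(p["color"][90:290,200:360,::-1],None,fx=3,fy=3,interpolation=cv2.INTER_CUBIC))
E
```

```text
t 9.1 tcp [0.6613 0.0135 0.3187] yaw -3.027 q [ 0.39  0.49 -0.74  1.44  0.33  1.34  1.31] F [-0.1 -0.3 -0.2] w 1.001 zaxis [-0.004  0.001 -1.   ]
  [0.672, 0.013, 0.27] -> [-0.054, -0.009, 0.243] turn -0.0017
  [0.672, 0.013, 0.207] -> [-0.055, -0.009, 0.558] turn -0.0017
[([0.675, 0.005, 0.22], 0.88)]
```

View pics/knob.png

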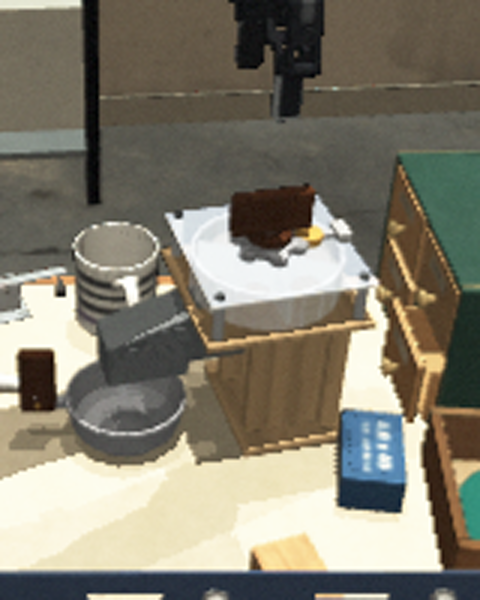

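The open fingers hang straight above the knob (side crop (285,110) over (272,213)), and the bowl is in place. Now I descend and grip the knob.

>>> apply_moves(
  deltas=[
    [0,[-0.055,-0.01,0.1],0],
    [0,[-0.055,-0.01,0.2],0],
    [0,[-0.055,-0.01,0.3],0],
    [0,[-0.055,-0.01,0.42],0],
    [0,[-0.055,-0.01,0.52],0],
    [0,[-0.055,-0.01,0.53],0],
    [0.9,[-0.055,-0.01,0.53],0],
    [0.9,[-0.055,-0.01,0.53],0],
    [0.9,[-0.055,-0.01,0.53],0],
    [0.9,[-0.055,-0.01,0.53],0],
    [0.9,[-0.055,-0.01,0.53],0],
    [0.9,[-0.055,-0.01,0.53],0],
  ],
  squeeze=60,
)

```text
t: 10.4
eef_pos: [0.6734, 0.0131, 0.2162]
tool_rot: [0.001, -0.056, 0.998, -0.0]
contact_force: [-1.6, 0.7, 4.2]
gripper_width: 0.152
grasp_force: 59.0
```

```bash
python3 -c "
from h import *
go(([.672,.013,.212],.133));print(bot.get_obs()['torque'])"
```

```text
t 10.4 tcp [0.6734 0.0131 0.2162] yaw -3.029 q [ 0.36  0.58 -0.71  1.54  0.4   1.17  1.27] F [-1.6  0.7  4.2] w 0.152 zaxis [ 0.001  0.    -1.   ]
  [0.672, 0.013, 0.212] -> [0.007, 0.0, 0.021] turn 0.4968
[-0.00792259  0.21421115  0.05890388]
```

>>> apply_moves(
  deltas=[
    [0.9,[0,0,0],0.02],
    [0.9,[0,0,0],0.04],
    [0.9,[0,0,0],0.06],
    [0.9,[0,0,0],0.08],
    [0.9,[0,0,0],0.1],
    [0.9,[0,0,0],0.12],
    [0.9,[0,0,0],0.14],
    [0.9,[0,0,0],0.16],
    [0.9,[0,0,0],0.167],
    [0.9,[0,0,0],0.167],
    [0.9,[0,0,0],0.167],
    [0.9,[0,0,0],0.167],
  ],
)

```text
t: 11.6
eef_pos: [0.674, 0.0146, 0.2161]
tool_rot: [0.001, 0.45, 0.893, 0.001]
contact_force: [2.7, 5.3, 3.2]
gripper_width: 0.154
grasp_force: 59.2
```

```bash
python3 - <<'E'
from h import *
go(); print(bot.get_obs()['torque'])
p=bot.read_camera("side")
cv2.imwrite("pics/k1.png",cv2.resize(p["color"][90:290,200:360,::-1],None,fx=3,fy=3,interpolation=cv2.INTER_CUBIC))
E
```

```text
t 11.6 tcp [0.674  0.0146 0.2161] yaw 2.208 q [ 0.22  0.53 -0.48  1.55  0.26  1.12  0.32] F [2.7 5.3 3.2] w 0.154 zaxis [ 0.002  0.002 -1.   ]
[ 0.83359582 -0.50600205  0.23514451]
```

View pics/k1.png

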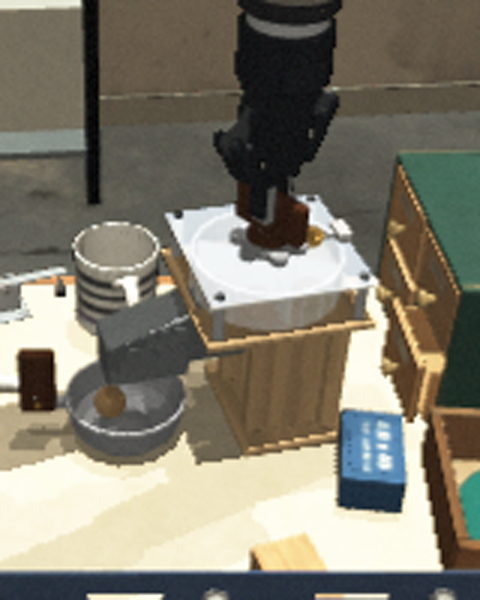

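The first ball lies in the bowl (side crop (110,400)) and the knob has turned 60°. Two more clicks to go.

>>> apply_moves(
  deltas=[
    [0.9,[0,0,0],0.02],
    [0.9,[0,0,0],0.04],
    [0.9,[0,0,0],0.06],
    [0.9,[0,0,0],0.08],
    [0.9,[0,0,0],0.1],
    [0.9,[0,0,0],0.12],
    [0.9,[0,0,0],0.14],
    [0.9,[0,0,0],0.16],
    [0.9,[0,0,0],0.167],
    [0.9,[0,0,0],0.167],
    [0.9,[0,0,0],0.167],
    [0.9,[0,0,0],0.167],
  ],
)

```text
t: 12.85
eef_pos: [0.6756, 0.0149, 0.2162]
tool_rot: [0.0, 0.837, 0.547, 0.003]
contact_force: [8.8, 5.2, -0.2]
gripper_width: 0.147
grasp_force: 58.9
```

```bash
python3 -c "
from h import *
go(([.673,.0135,.216],.112)); print(bot.get_obs()['torque'])"
```

```text
t 12.85 tcp [0.6756 0.0149 0.2162] yaw 1.159 q [ 0.06  0.5  -0.25  1.56  0.13  1.09 -0.63] F [ 8.8  5.2 -0.2] w 0.147 zaxis [ 0.006  0.003 -1.   ]
  [0.673, 0.0135, 0.216] -> [-0.012, -0.009, 0.001] turn 0.1666
[ 0.91040093 -1.57537105  0.21754462]
```

>>> apply_moves(
  deltas=[
    [0.9,[0.005,0.005,0],0.02],
    [0.9,[0.01,0.01,0],0.04],
    [0.9,[0.01,0.01,0],0.06],
    [0.9,[0.01,0.01,0],0.08],
    [0.9,[0.01,0.01,0],0.1],
    [0.9,[0.01,0.01,0],0.12],
    [0.9,[0.01,0.01,0],0.14],
    [0.9,[0.01,0.01,0],0.16],
    [0.9,[0.01,0.01,0],0.166],
    [0.9,[0.01,0.01,0],0.167],
    [0.9,[0.01,0.01,0],0.167],
    [0.9,[0.01,0.01,0],0.167],
  ],
)

```text
t: 14.05
eef_pos: [0.6767, 0.0136, 0.2161]
tool_rot: [0.0, 0.999, 0.054, 0.001]
contact_force: [4.0, 0.8, 5.0]
gripper_width: 0.149
grasp_force: 59.9
```

```bash
python3 -c "
from h import *
go(([.45,.0,.35],.112)); print(bot.get_obs()['torque'])"
```

```text
t 14.05 tcp [0.6767 0.0136 0.2161] yaw 0.108 q [-0.09  0.49 -0.03  1.57  0.01  1.08 -1.59] F [4.  0.8 5. ] w 0.149 zaxis [ 0.002 -0.    -1.   ]
  [0.45, 0.0, 0.35] -> [-1.133, -0.054, -0.672] turn -0.0007
[ 0.03241568 -0.5962035   0.3102777 ]
```

Now I release, rise and check.

>>> apply_moves(
  deltas=[
    [0.6,[0,0,0],0],
    [0,[0,0,0],0],
    [0,[0,0,0],0],
    [0,[0,0,0],0],
    [0,[0,0,-0.05],0],
    [0,[0,0,-0.2],0],
    [0,[0,0,-0.4],0],
    [0,[0,0,-0.6],0],
    [0,[0,0,-0.75],0],
    [0,[0,0,-0.75],0],
    [0,[0,0,-0.75],0],
  ],
)

```text
t: 15.15
eef_pos: [0.676, 0.014, 0.3666]
tool_rot: [-0.0, 0.999, 0.053, 0.001]
contact_force: [-0.4, 1.0, -1.1]
gripper_width: 1.002
grasp_force: 0.0
```

```bash
python3 - <<'E'
from h import *
go()
p=bot.read_camera("side")
cv2.imwrite("pics/end.png",cv2.resize(p["color"][90:290,200:360,::-1],None,fx=3,fy=3,interpolation=cv2.INTER_CUBIC))
E
```

```text
t 15.15 tcp [0.676  0.014  0.3666] yaw 0.106 q [-0.1   0.4  -0.01  1.37  0.01  1.37 -1.58] F [-0.4  1.  -1.1] w 1.002 zaxis [ 0.002  0.    -1.   ]
```

View pics/end.png

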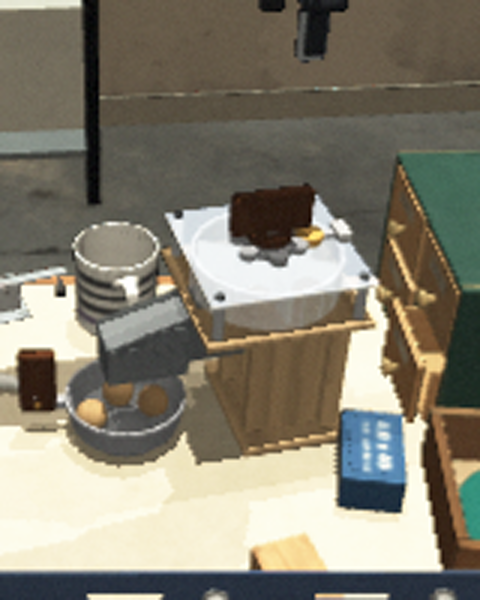

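Three balls lie in the bowl (side crop (92,412), (118,393) and (152,400)), the knob is back in line with the spout, and the gripper is clear.

```bash
python3 -c "
from station import bot
print(bot.hand_in())"
```

```text
the job is handed in; nothing more can be done
None
```

I handed the job in: the bowl stands under the spout with three balls in it, the knob rests at its third click and the gripper is clear; the judging result was not shown.

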